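# Press a three-dowel glue-up in the bench press

### The job

Glue up the three-dowel bundle: take the loose wooden dowel from the V-shaped rest and set it down, not dropped, into the gap on top of the two dowels lying in the bench press, so that it lies along them, and let it go. Only then flip the safety catch off by pushing its paddle right down, pull the press lever by its wooden handle all the way down to its stop so that the pad clamps the pyramid, and finish while still holding the handle down there. Leave the booklets, the jar and the dumbbell alone.

Things in the scene. Friction and masses are not known exactly. Their poses are not given: they have to be found in the camera images.
- press: Grey steel bench press, fixed to the table; place and yaw vary. Base plate 260 x 160 x 12 mm, from 85 mm in front (-x) to 175 mm behind (+x) the origin. Origin: on the table under the middle of the bed; +x runs away from the robot to the lever pivot, y along the dowels, z up.
- bed_mid (a point): Middle of the bed's top, 20 mm above the table, straight above the press origin. The bed is open at both y ends, with two wooden stops 14 mm high, 73.5 mm apart in x. On it two dowels lie side by side along y; a dowel saddled on them has its axis 69 mm above the table, at x = y = 0 of the press.
- lever_pivot (a point): Middle of the lever's pivot axis (along press y): press x = 120, y = 0, z = 115 mm, between two cheeks 134 mm high.
- catch_pin (a point): The catch's pin (along press x), at press x = 112, y = 60, z = 185 mm, on a 16 mm square post 180 mm high.
- dowel_near_center (a point): Centre of the lying dowel nearer the robot in the press: loose wooden cylinder, 36 mm diameter, 60 mm long, axis 38 mm above the table, at x = -18 mm in the press frame. 45 g, more or less.
- dowel_far_center (a point): Centre of the other lying dowel in the press, same size, at x = +18 mm in the press frame.
- dowel_top: The loose dowel to be placed: same wooden cylinder, 36 mm diameter, 60 mm long, lying in the V-rest with flat ends free, its axis level and 37 mm above the table. Its own x axis is the cylinder's axis; the origin lies on the underside as built (18 mm from the axis) and turns with it as it rolls. About 45 g.
- dowel_top_center (a point): Centre of the loose dowel, midway along its axis.
- vrest: Plywood V-rest, fixed to the table, left or right of the press: 100 mm across (x), 44 mm along the dowel (y), about 42 mm high, the dowel sticking out 8 mm at each y end. Origin: centre of its underside.
- handle_grip (a point): Grip point on the axis of the wooden lever handle, a round bar 22 mm thick pointing from the lever's end to the press's -y, 8 to 92 mm from the lever arm's middle plane (arm 14 mm wide); this point is at press y = -52 mm, 190 mm from the pivot axis. Raised it is 303 mm above the table; lever down: press x = -70 mm, 115 mm above the table.
- lever_handle: The same wooden handle, a sleeve that turns freely on its bar, so a grip need not turn with the lever; origin on its axis, in the lever arm's middle plane (press y = 0).
- lever (a joint): Lever angle, rad. 0 raised (leaning 0.14 rad back from upright), 1.71 level and pointing to the press's -x, at its stop: it turns 1.71 rad about an axis along press y through the pivot. Sprung: it flies back up when let go; the handle needs roughly 3 N to start and 12 N at the bottom. It is blocked at about 0.03 while the catch is on.
- press_pad: Rubber pad 44 x 44 mm under the lever, 120 mm from the pivot, on a spring of 4 to 9 N (14 mm travel); origin on the lever's middle line; as the lever comes down it meets a dowel saddled on the two about 0.07 rad before the stop and is then pushed in about 8 mm.
- catch (a joint): Catch angle, rad: 0 to 0.1 on (its bar lies level across the front of the lever), 1.25 fully off (bar swung up, paddle down). The bar clears the lever above about 0.9. It stays where it is left; the paddle takes about 2 N. It turns about a pin along press x at x = 112, y = 60, z = 185 mm.
- catch_paddle (a point): Middle of the upper face of the catch's flat dark steel paddle, 30 mm wide (x) and 32 mm long, on the press's +y side of the post. With the catch on it is about 39 mm to +y and 31 mm above the pin, sloping up outwards at 35 degrees; pushed straight down it turns about the pin until it slopes down outwards at 37 degrees, nearly 60 mm lower.
- booklets: Bystander: stack of booklets 100 x 140 x 35 mm, on the other side of the press from the V-rest. Origin under its centre.
- jar: Bystander: glass jar, 72 mm diameter and 95 mm high, with sticks up to 165 mm; beyond the press on the right. Origin under its centre.
- dumbbell: Bystander: small dumbbell used as a paper weight, 56 mm wide, 164 mm long, 60 mm high; beyond the press on the left. Origin under its centre.
Things that resemble listed ones, but are neither listed nor needed, are in the scene too. What is shaped like the dowel_top but black or yellow is not meant.

How it is judged:
By the outcome, as a careful person would: the job done as asked, in the order asked, and still so for the second after the job is handed in, while the arm keeps its last pose, push and grip.
It also fails if it takes over 69 s, if anything falls off the work surface, if the arm or the gripper's body presses on something with over 40 N, if the wrist force passes 120 N, or if a joint passes its speed limit or range.

### The arm

A 6-joint arm with a two-finger parallel gripper is mounted at the origin on the work surface. World frame = base frame: x ahead of the robot, y to its left, z up, the work surface at z = 0. Lengths are in m, angles in rad, forces in N, time in s.
With the tool pointing down it reaches from about 0.25 to 0.775 m from the base axis. Payload 4 kg.
Tool frame: the origin (TCP) lies at the centre of the arm's flange, where the gripper is bolted on; the fingertips stand 199 mm ahead of it and the grasp point (between the pads) lies 180 mm ahead of it (robot.tcp_to_tips is the distance from the TCP to the fingertips, in m); z points along the fingers, y is the line along which they close (so a half turn about z gives the same grasp; the last joint's range is limited). The gripper opens to 94 mm and grips with 3 to 60 N. Pads are 16 mm wide; open, the fingers measure 119 mm over their backs; the gripper's body (75 mm by 177 mm) begins 78 mm behind the grasp point.
Start: joints at [1.044, 0.087, 1.371, -0, 1.684, -0.103], TCP at [0.226, 0.501, 0.405] pointing down, gripper open.
Joint ranges: [-3.1, 3.1], [-0.76, 2.03], [0.27, 2.55], [-1.08, 4.22], [0.17, 2.65], [-2.57, 2.57]. Speed limits (rad/s): [2.79, 2.79, 3.14, 3.14, 3.14, 3.14].

### API

Orientations are given as [roll, pitch, yaw] about the fixed x, y, z axes, in that order (R = Rz(yaw) Ry(pitch) Rx(roll)).
In Python, from bench import telemetry, snapshot, ticket, robot gives the robot as it stands.
- The arm moves only by the tool apply_moves, never from a script. Its argument "moves" is a list that holds one entry, the list of rows, each a list of 5 numbers: the shift along the tool's x, y, z in units of 50 mm (1.0 is 50 mm), then the turn about the tool's z in units of 10 degrees (1.0 is 10 degrees), then the closure, from 0 (fully open) to 1 (shut). A call has 1 to 10 rows; each row is the pose to reach, as a shift and turn from the pose commanded when the call began, along the tool's axes at that moment; what a row does not reach only later rows make up. A row lasts 1/8 s, in which the tool goes at most 62.5 mm and 10.7 degrees, less where a joint would pass 70% of its speed; a pose out of reach is approached as far as the arm can. A call with a gripper value outside its range is refused whole. The fingers move at their own pace and stop on an object; the grip force is fixed at half the most. Time passes only in rows, so rows that repeat a pose let the fingers close. It gives the time, the measured TCP pose, the force, the opening and the grip force at its end, in the units of the state.
- telemetry.get_obs(): the state, without advancing time (a new reading comes with each control period).
- snapshot(name): name is "scene" or "top"; returns a dict with "image" (384x512x3 uint8, red, green, blue), "fovy" (degrees; the focal length in pixels is half the picture's height over the tangent of half this angle, whatever the lens; pixels are square), "cx", "cy" (the principal point, pixels), "R" (3x3) and "t" (3): a world point X has camera coordinates R X + t. Camera axes: x right, y down, z forward; pixel columns grow to the right and rows downward; lengths in m; the calibration is good to about 2 mm. A picture is of the moment at which its call begins. There is no depth.
- ticket.close_job(): hands the job in; it is judged then, once.
The state is a dict: "time": time; "joint_positions": joint angles; "qvel": joint speeds; "joint_torque": joint torques, N m; "tool_pos": TCP position; "ee_rot": TCP orientation; "wrist_force": force on the tool from outside, world axes, zero at the start; "wrist_torque": the same for the moment, N m; "width": finger opening in m; "finger_force": force on a finger pad.
Only numpy, scipy, OpenCV 4.12 (cv2) and the standard library are available. Lean on these libraries where they do the work, as an engineer would, in place of code of your own. Each camera call takes 0.05 s, during which the arm holds its last target. There are 200 camera calls.

## Working session

There is one attempt and no reset: what is moved stays moved. The work goes in short steps, Python scripts to look and compute and a tool call to move; the robot and the scene stay as the last step left them, time stands still between calls to the robot, and variables do not carry over. Pictures are saved under pics/ and viewed, at most 10 in all, crops included, and the job is handed in when it is done.

Besides the shell and the picture viewer there is one more tool, called after ">>>" as name(argument=value, ...), one argument or row to a line, values as JSON. apply_moves: Moves the arm, as the interface text tells. Its arguments: {"type":"object","properties":{"moves":{"type":"array","items":{"type":"array","items":{"type":"array","items":{"type":"number"}}}}},"required":["moves"]}

```bash
mkdir -p pics
cat > h.py <<'E'
import numpy as np, cv2
from bench import telemetry, snapshot, ticket, robot
def snap(n,f=None):
    s=snapshot(n)
    if f: cv2.imwrite('pics/'+f,s['image'][:,:,::-1])
    return s
def foc(s): return s['image'].shape[0]/2/np.tan(np.radians(s['fovy'])/2)
def ray(s,u,v):
    f=foc(s); R=np.array(s['R']);t=np.array(s['t'])
    d=R.T@np.array([(u-s['cx'])/f,(v-s['cy'])/f,1]); return -R.T@t,d
def onz(s,u,v,z):
    o,d=ray(s,u,v); return o+d*(z-o[2])/d[2]
def proj(s,X):
    c=np.array(s['R'])@np.array(X)+np.array(s['t']); f=foc(s); return np.array([s['cx']+f*c[0]/c[2],s['cy']+f*c[1]/c[2]])
def tri(rs):
    A=0;b=0
    for o,d in rs:
        d=d/np.linalg.norm(d);P=np.eye(3)-np.outer(d,d);A=A+P;b=b+P@o
    return np.linalg.solve(A,b)
E
python3 - <<'E'
from h import *
a=snap('scene');b=snap('top')
im=np.hstack([a['image'],b['image']])[:,:,::-1]
cv2.imwrite('pics/a.png',cv2.resize(a['image'],(800,600),interpolation=3)[:,:,::-1])
cv2.imwrite('pics/b.png',cv2.resize(b['image'],(800,600),interpolation=3)[:,:,::-1])
for s in(a,b): print(s['fovy'],s['cx'],s['cy'],-np.array(s['R']).T@s['t'])
o=telemetry.get_obs();print(o)
E
```

```text
53.87358629111411 256.38754358823655 191.83693253868913 [1.16181088 0.52908196 0.93011097]
56.53807674196832 259.92756917202223 187.212646185622 [0.47570699 0.00414132 1.0767471 ]
{'time': 0.1, 'joint_positions': array([ 1.04387115e+00,  8.79070247e-02,  1.37214541e+00, -3.30917785e-05,
        1.68358805e+00, -1.03137846e-01]), 'qvel': array([ 0.00012633,  0.00043781, -0.00473333, -0.00114839, -0.00311754,
        0.00011852]), 'joint_torque': array([ 1.56080401e-03, -3.41254950e+01, -3.03301513e+01,  7.19031016e-02,
        3.04356928e-02, -1.17182499e-04]), 'tool_pos': array([0.22614424, 0.50124381, 0.40358518]), 'ee_rot': array([-3.13955232e+00, -1.78120007e-04,  2.71780145e+00]), 'wrist_force': array([-0.50876846,  0.46068105, -0.61377624]), 'wrist_torque': array([-0.01464341,  0.01228076, -0.04211144]), 'finger_force': 0.0, 'width': 0.09379945377697736}
```

View pics/a.png

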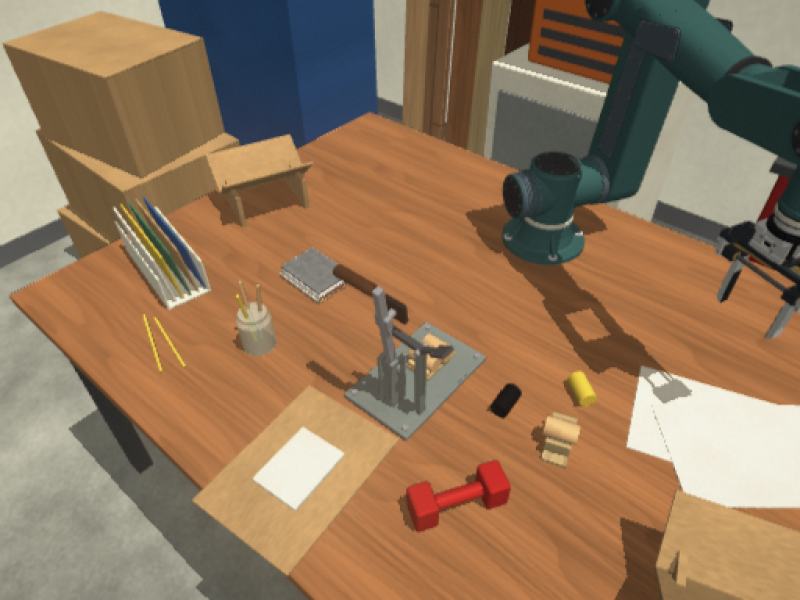

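View pics/b.png

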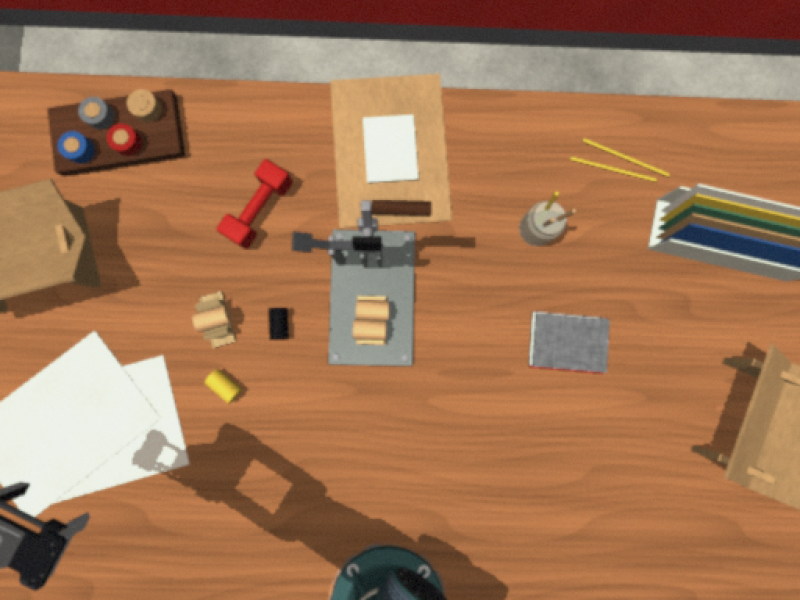

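The scene picture shows the candidates for the loose dowel, in 800x600 pixels as scene / top:
- wooden dowel in the V-rest: (560,430) / (210,318)
- black cylinder: (507,400) / (279,323)
- yellow cylinder: (581,388) / (222,386)
- two dowels already in the press: top (372,309) and (369,331)

I choose the wooden one in the V-rest and will check it in a close crop.

Run:
```python
from h import *
b=snap('top');a=snap('scene')
def crop(s,x0,y0,w,h,k): return cv2.resize(s['image'][y0:y0+h,x0:x0+w],(w*k,h*k),interpolation=cv2.INTER_CUBIC)
# top: rest u 115..155 v180..228 ; press u 180..300, v 120..240
A=crop(b,110,178,50,50,6);B=crop(b,180,120,100,120,5);C=crop(a,335,255,50,50,6)
W=np.zeros((600,800,3),np.uint8);W[:300,:300]=A;W[300:600,:300]=C;W[:600,300:800]=B
cv2.imwrite('pics/c.png',W[:,:,::-1])
# plate
hsv=cv2.cvtColor(b['image'],cv2.COLOR_RGB2HSV)
m=((hsv[...,1]<60)&(hsv[...,2]>70)&(hsv[...,2]<190)).astype(np.uint8)
m[:145]=0;m[240:]=0;m[:,:205]=0;m[:,270:]=0
r=cv2.minAreaRect(np.argwhere(m)[:,::-1].astype(np.float32));print(r,cv2.boxPoints(r))
for p in cv2.boxPoints(r): print(onz(b,*p,.012))
wm=((hsv[...,0]>8)&(hsv[...,0]<22)&(hsv[...,1]>70)&(hsv[...,1]<150)&(hsv[...,2]>170)).astype(np.uint8)
n,l,st,c=cv2.connectedComponentsWithStats(wm)
for i in range(1,n):
  if st[i,4]>40: print(st[i],c[i])
```

```text
((235.0, 189.0), (88.0, 60.0), 90.0) [[205. 145.]
 [265. 145.]
 [265. 233.]
 [205. 233.]]
[0.69874088 0.15104531 0.012     ]
[ 0.70489229 -0.03005887  0.012     ]
[ 0.44031848 -0.03734176  0.012     ]
[0.43535624 0.1396821  0.012     ]
[ 205   47   87  101 5075] [249.13103448  92.73871921]
[152  52  49   5  69] [176.82608696  52.91304348]
[ 81  54  18  20 261] [89.68582375 64.27969349]
[54 66 10  9 67] [58.44776119 69.86567164]
[72 83 10  9 71] [76.63380282 87.28169014]
[41 89  9  8 58] [45.34482759 92.29310345]
[   0  112   53   78 2603] [ 21.1859393  153.05455244]
[432 116  80  16 145] [471.04137931 122.35172414]
[121 185  25  29 409] [132.71393643 199.17359413]
[227 189  22  15 258] [237.76744186 197.10077519]
[226 205  21  16 282] [235.93971631 212.14539007]
[  0 210  64  47 148] [ 29.84459459 232.35135135]
[129 212  23  13 139] [138.90647482 217.77697842]
[488 219  24  27 188] [501.98404255 233.69148936]
[ 77 224  31  10  62] [ 92.14516129 229.14516129]
[478 239  11  27  45] [482.53333333 253.73333333]
[ 478  245   34   83 1729] [499.44245228 289.44071718]
[ 23 303  80  29 135] [ 62.56296296 314.88148148]
```

View pics/c.png

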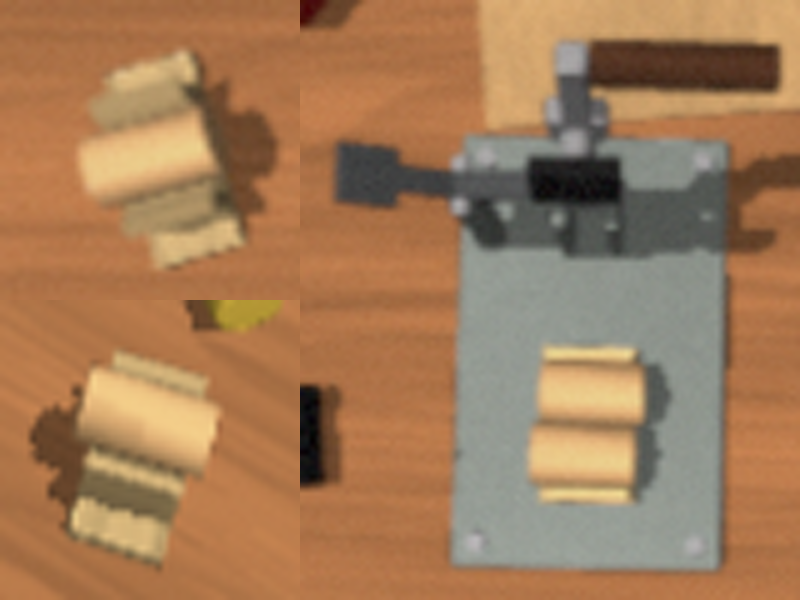

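The crop confirms a pale wooden dowel lying in the V-rest (top picture about (134.8,205.0) in raw pixels). The two dowels lie on the bed around (237,205), and the lever is raised with its handle pointing right.

Run:
```python
from h import *
a=snap('scene');b=snap('top')
cb=lambda x,y:(180+(x-300)/5-.4,120+y/5-.4)
P=[onz(b,*cb(*p),.012)[:2] for p in[(463,136),(728,140),(719,570),(452,566)]]
M=np.array([[175,80],[175,-80],[-85,-80],[-85,80]])/1e3
P=np.array(P);mc=M.mean(0);pc=P.mean(0)
H=(M-mc).T@(P-pc);yaw=np.arctan2(H[0,1]-H[1,0],H[0,0]+H[1,1])
R=np.array([[np.cos(yaw),-np.sin(yaw)],[np.sin(yaw),np.cos(yaw)]])
o=pc-R@mc;print('press',o,np.degrees(yaw),'resid mm',1e3*((M@R.T+o)-P))
for q in ([(541,362),(645,368),(540,415),(643,423)],[(532,425),(638,430),(530,480),(634,487)]):
    X=np.array([onz(b,*cb(*p),.038)[:2] for p in q]);print('dowel',X.mean(0),(X.mean(0)-o)@R, np.degrees(np.arctan2(*(X[0]-X[1]+X[2]-X[3])[::-1]))-90)
ca=lambda x,y:(110+x/6-.4,178+y/6-.4)
X=np.array([onz(b,*ca(*p),.037)[:2] for p in[(80,152),(203,112),(220,180),(93,205)]])
d=X[0]-X[1]+X[3]-X[2];print('loose',X.mean(0),np.degrees(np.arctan2(d[1],d[0])),np.linalg.norm(d)/2)
cs=lambda x,y:(335+x/6-.4,255+y/6-.4)
Y=np.array([onz(a,*cs(*p),.037)[:2] for p in[(100,67),(217,110),(203,172),(80,130)]]);d=Y[0]-Y[1]+Y[3]-Y[2]
print('loose scene',Y.mean(0),np.degrees(np.arctan2(d[1],d[0])))
def W(x,y,z): return np.r_[o+R@[x/1e3,y/1e3],z/1e3]
for n,p in dict(handle=(147,-52,303),paddle=(112,99,216),mid=(0,0,69)).items(): print(n,W(*p),proj(a,W(*p)),proj(b,W(*p)))
```

```text
press [0.52141846 0.04708858] 0.7257718829589537 resid mm [[ 1.42758258  0.13594835]
 [ 0.49868145  0.19636439]
 [-0.98468203 -1.32956752]
 [-0.941582    0.99725479]]
dowel [0.54006018 0.04488868] [ 0.01861235 -0.00243585] -2.1379090267055005
dowel [0.50303862 0.04868019] [-0.01835821  0.0018243 ] -1.575698262265547
loose [0.51186021 0.34301027] 106.52294447727459 0.06122575403226718
loose scene [0.5119264  0.33998247] -74.3505358391067
handle [ 0.66906534 -0.00304523  0.303     ] [226.23160074 179.14248374] [257.34160465 132.78467617]
paddle [0.63215547 0.14749931 0.216     ] [281.03373059 222.64867019] [194.43586056 154.31315768]
mid [0.52141846 0.04708858 0.069     ] [275.80772265 218.96170529] [236.63787489 203.87602907]
```

>>> apply_moves(
  moves=[
    [[-0.8,-0.07,0,-0.5,0],[-1.6,-0.14,0,-1,0],[-2.4,-0.2,0.2,-1.5,0],[-3.3,-0.28,0.5,-2,0],[-4.1,-0.35,0.8,-2.5,0],[-4.9,-0.42,1.2,-3,0],[-5.7,-0.48,1.6,-3.5,0],[-6.52,-0.55,2,-4,0],[-6.52,-0.55,2,-4,0],[-6.52,-0.55,2,-4,0]],
  ],
)

```text
time: 1.55
tool_pos: [0.5118, 0.3424, 0.3049]
ee_rot: [3.141, -0.0, -2.868]
wrist_force: [-0.8, -0.7, -0.2]
width: 0.0941
finger_force: 0.0
```

```bash
cat >> h.py <<'E'
def to(x,y,z,yawdeg):
    o=telemetry.get_obs();p=o['tool_pos'];yw=o['ee_rot'][2]
    c,s=np.cos(yw),np.sin(yw);d=np.array([x,y,z])-p
    t=-(yawdeg-np.degrees(yw));t=(t+180)%360-180
    print('t',o['time'],'tcp',p.round(4),'rot',np.degrees(o['ee_rot']).round(2),'w',o['width'],'F',o['wrist_force'].round(1))
    print('move',(np.array([d@[c,s,0],d@[s,-c,0],-d[2]])/.05).round(2),'turn',round(t/10,2))
E
python3 - <<'E'
from h import *
to(.512,.342,.224,196.2)
b=snap('top');a=snap('scene')
A=cv2.resize(b['image'][170:250,90:180],(400,356),interpolation=2);B=cv2.resize(a['image'][200:320,310:420],(400,436),interpolation=2)
W=np.zeros((440,800,3),np.uint8);W[:356,:400]=A;W[:436,400:]=B;cv2.imwrite('pics/d.png',W[:,:,::-1])
E
```

```text
t 1.55 tcp [0.5118 0.3424 0.3049] rot [ 1.7996e+02 -2.0000e-02 -1.6432e+02] w 0.0940956381013278 F [-0.8 -0.7 -0.2]
move [-0.   -0.01  1.62] turn -0.05
```

View pics/d.png

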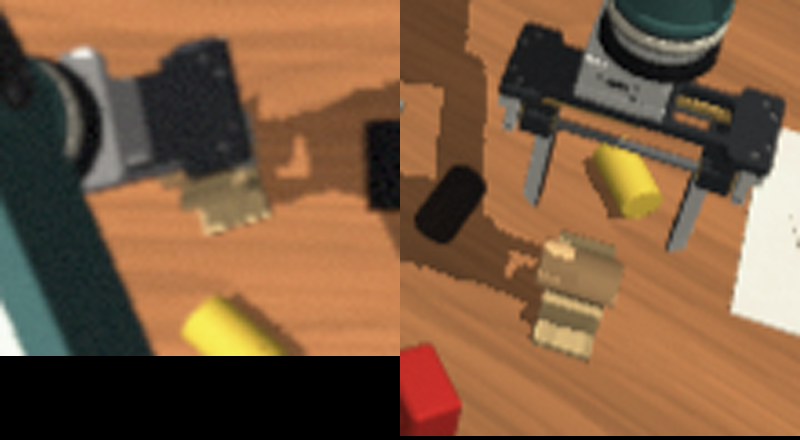

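The crop shows the open fingers, at crop (535,190) and (685,235), lined up along the wooden dowel at (578,270). I'll descend and close on its flat ends.

>>> apply_moves(
  moves=[
    [[0,0,0.5,0,0],[0,0,1.0,0,0],[0,0,1.4,0,0],[0,0,1.6,0,0],[0,0,1.6,0,0.2],[0,0,1.6,0,0.5],[0,0,1.6,0,0.6],[0,0,1.6,0,0.6],[0,0,1.6,0,0.6],[0,0,1.6,0,0.6]],
  ],
)

```text
time: 2.9
tool_pos: [0.5124, 0.3422, 0.2256]
ee_rot: [-3.141, 0.002, -2.867]
wrist_force: [1.6, -1.3, 3.5]
width: 0.0602
finger_force: 29.7
```

>>> apply_moves(
  moves=[
    [[0,0,-0.5,0,0.6],[0,0,-1.2,0,0.6],[0.1,-0.4,-2,0.1,0.6],[0.3,-1.2,-2,0.3,0.6],[0.55,-2.2,-2,0.6,0.6],[0.8,-3.2,-2,0.9,0.6],[1.05,-4.2,-2,1.2,0.6],[1.3,-5.2,-2,1.4,0.6],[1.43,-5.73,-2,1.57,0.6],[1.43,-5.73,-2,1.57,0.6]],
  ],
)

```text
time: 4.15
tool_pos: [0.5207, 0.0456, 0.3241]
ee_rot: [3.141, -0.001, 3.139]
wrist_force: [-0.9, 0.3, -0.0]
width: 0.0602
finger_force: 29.7
```

Run:
```python
from h import *
to(.5215,.047,.2576,180)
b=snap('top');a=snap('scene')
A=cv2.resize(b['image'][140:240,180:280],(400,400),interpolation=2);B=cv2.resize(a['image'][140:260,220:340],(400,400),interpolation=2)
cv2.imwrite('pics/e.png',np.hstack([A,B])[:,:,::-1])
```

```text
t 4.15 tcp [0.5207 0.0456 0.3241] rot [ 1.7996e+02 -6.0000e-02  1.7983e+02] w 0.0601656025520789 F [-0.9  0.3 -0. ]
move [-0.02  0.03  1.33] turn -0.02
```

View pics/e.png

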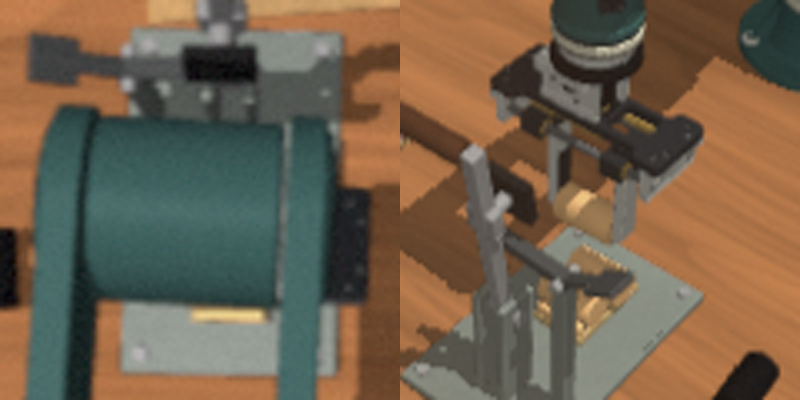

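The held dowel, at crop (588,210), is above the bed's dowels at about (590,290), with clearance to the lever. I'll lower it gently.

>>> apply_moves(
  moves=[
    [[-0.02,0.03,0.4,0,0.6],[-0.02,0.03,0.8,0,0.6],[-0.02,0.03,1.1,0,0.6],[-0.02,0.03,1.2,0,0.6],[-0.02,0.03,1.25,0,0.6],[-0.02,0.03,1.28,0,0.6],[-0.02,0.03,1.28,0,0.6]],
  ],
)

```text
time: 5.12
tool_pos: [0.522, 0.0485, 0.2612]
ee_rot: [3.141, 0.001, -3.141]
wrist_force: [-0.5, 0.2, -0.6]
width: 0.0603
finger_force: 29.7
```

>>> apply_moves(
  moves=[
    [[0,0,0.03,0,0.6],[0,0,0.05,0,0.6],[0,0,0.06,0,0.6],[0,0,0.06,0,0.6]],
  ],
)

```text
time: 5.62
tool_pos: [0.5222, 0.0485, 0.2591]
ee_rot: [-3.141, 0.002, -3.141]
wrist_force: [-1.5, 0.0, 4.0]
width: 0.0605
finger_force: 29.7
```

>>> apply_moves(
  moves=[
    [[-0.01,0,0.02,0,0.6],[0.0,0,0.03,0,0.6],[0.02,0,0.03,0,0.6],[0.02,0,0.03,0,0.6]],
  ],
)

```text
time: 6.12
tool_pos: [0.5215, 0.0485, 0.2589]
ee_rot: [-3.141, 0.004, -3.141]
wrist_force: [-1.4, 0.4, 9.2]
width: 0.0602
finger_force: 29.7
```

Run:
```python
from h import *
to(.5215,.0485,.2576,180)
a=snap('scene')
cv2.imwrite('pics/f.png',cv2.resize(a['image'][180:250,230:320],(720,560),interpolation=2)[:,:,::-1])
```

```text
t 6.125 tcp [0.5215 0.0485 0.2589] rot [-179.97    0.25 -179.99] w 0.06020871560555183 F [-1.4  0.4  9.2]
move [-0.    0.    0.03] turn 0.0
```

View pics/f.png

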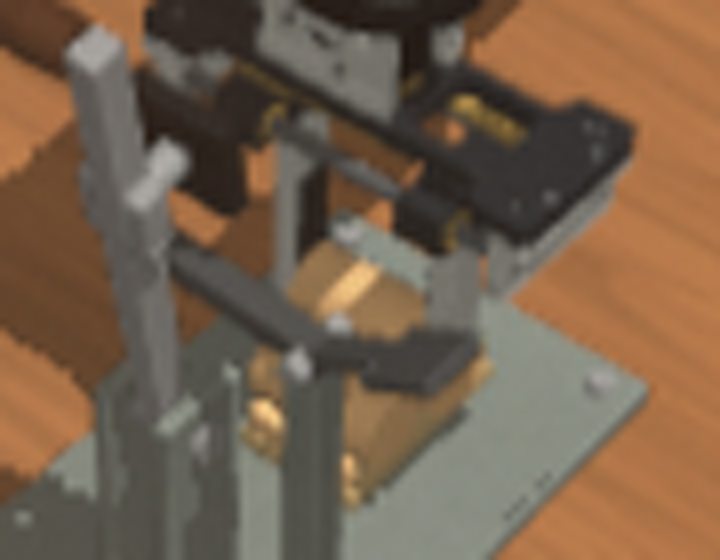

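The picture shows the dowel seated on the other two at (360,300), held, with about 9 N of upward contact force. I'll release it and rise.

>>> apply_moves(
  moves=[
    [[0,0,-0.02,0,0.6],[0,0,-0.03,0,0.35],[0,0,-0.03,0,0.25],[0,0,-0.03,0,0.15],[0,0,-0.03,0,0.0],[0,0,-0.03,0,0.0],[0,0,-0.03,0,0.0]],
  ],
)

```text
time: 7.05
tool_pos: [0.5208, 0.0486, 0.2576]
ee_rot: [3.141, -0.0, -3.141]
wrist_force: [0.3, 1.1, -0.1]
width: 0.0938
finger_force: 0.0
```

>>> apply_moves(
  moves=[
    [[0,0,-0.2,0,0.0],[0,0,-0.6,0,0.0],[0,0,-1.2,0,0.0],[0,0,-2.2,0,0],[0,0,-3.2,0,0.3],[0,0,-4,0.8,1],[0,0,-4,1.6,1],[0,0,-4,2.4,1],[0,0,-4,3.2,1],[0,0,-4,4,1]],
  ],
)

```text
time: 8.3
tool_pos: [0.5206, 0.0485, 0.4586]
ee_rot: [3.141, 0.001, 2.439]
wrist_force: [-0.3, 0.2, 0.2]
width: 0.0373
finger_force: 0.0
```

Run:
```python
from h import *
to(.632,.1475,.47,90)
b=snap('top');a=snap('scene')
A=cv2.resize(b['image'][140:240,180:280],(400,400),interpolation=2);B=cv2.resize(a['image'][160:260,230:330],(400,400),interpolation=2)
cv2.imwrite('pics/g.png',np.hstack([A,B])[:,:,::-1])
```

```text
t 8.3 tcp [0.5206 0.0485 0.4586] rot [1.7995e+02 5.0000e-02 1.3975e+02] w 0.037315630684080434 F [-0.3  0.2  0.2]
move [-0.42  2.95 -0.23] turn 4.98
```

View pics/g.png

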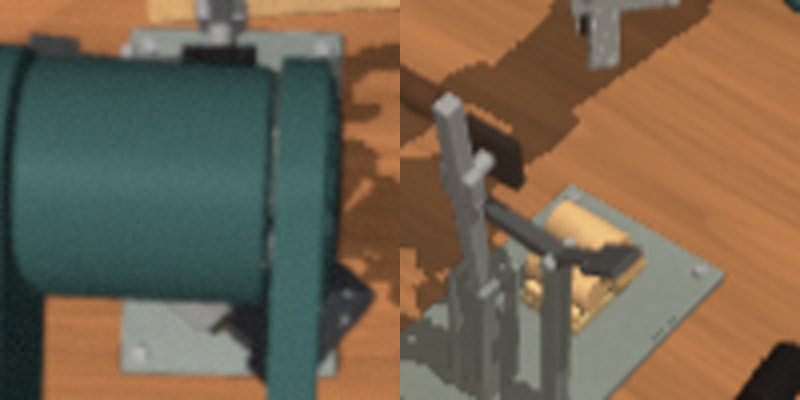

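The dowel lies in the saddle, parallel to the others, at crop (590,235). Next I'll go to the catch paddle.

>>> apply_moves(
  moves=[
    [[0,0,-0.3,0.9,1],[0,0,-0.3,1.9,1],[0,0,-0.3,2.9,1],[0,0,-0.3,3.9,1],[-0.05,0.5,-0.3,4.98,1],[-0.13,1.1,-0.3,4.98,1],[-0.25,1.8,-0.3,4.98,1],[-0.35,2.5,-0.3,4.98,1],[-0.41,2.95,-0.3,4.98,1],[-0.41,2.95,-0.3,4.98,1]],
  ],
)

```text
time: 9.65
tool_pos: [0.632, 0.1493, 0.4718]
ee_rot: [-3.14, 0.0, 1.578]
wrist_force: [-0.1, -0.3, 0.4]
width: 0.0006
finger_force: 0.0
```

Run:
```python
from h import *
to(.632,.148,.356,90)
a=snap('scene')
cv2.imwrite('pics/i.png',cv2.resize(a['image'][140:270,220:350],(600,600),interpolation=2)[:,:,::-1])
```

```text
t 9.65 tcp [0.632  0.1493 0.4718] rot [-1.7993e+02  1.0000e-02  9.0410e+01] w 0.0006163966048271729 F [-0.1 -0.3  0.4]
move [-0.03 -0.    2.32] turn 0.04
```

View pics/i.png

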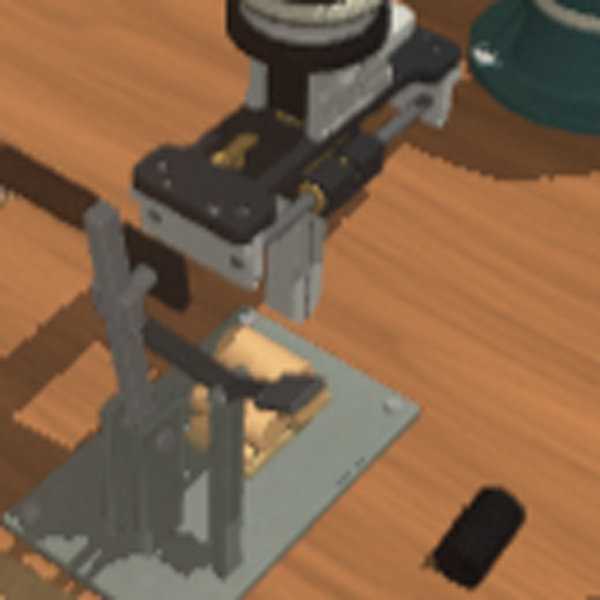

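The closed fingertips, at (290,310), are right above the paddle at (290,390). I'll push straight down.

>>> apply_moves(
  moves=[
    [[0,0,0.5,0,1],[0,0,0.9,0,1],[0,0,1.1,0,1],[0,0,1.3,0,1],[0,0,1.5,0,1],[0,0,1.7,0,1],[0,0,1.85,0,1],[0,0,1.95,0,1],[0,0,2.05,0,1],[0,0,2.05,0,1]],
  ],
)

```text
time: 10.95
tool_pos: [0.6313, 0.1483, 0.3694]
ee_rot: [-3.14, 0.0, 1.574]
wrist_force: [0.7, 0.6, -0.3]
width: 0.0006
finger_force: 0.1
```

>>> apply_moves(
  moves=[
    [[0,0,0.06,0,1],[0,0,0.1,0,1],[0,0,0.14,0,1],[0,0,0.18,0,1],[0,0,0.18,0,1]],
  ],
)

```text
time: 11.58
tool_pos: [0.6311, 0.1486, 0.3637]
ee_rot: [3.139, -0.001, 1.575]
wrist_force: [-2.5, -0.4, 7.9]
width: 0.0005
finger_force: 3.2
```

Run:
```python
from h import *
to(.632,.148,.356,90)
a=snap('scene')
cv2.imwrite('pics/j.png',cv2.resize(a['image'][140:270,220:350],(600,600),interpolation=2)[:,:,::-1])
```

```text
t 11.575 tcp [0.6311 0.1486 0.3637] rot [ 1.7984e+02 -5.0000e-02  9.0230e+01] w 0.0005120154381575804 F [-2.5 -0.4  7.9]
move [-0.01  0.02  0.15] turn 0.02
```

View pics/j.png

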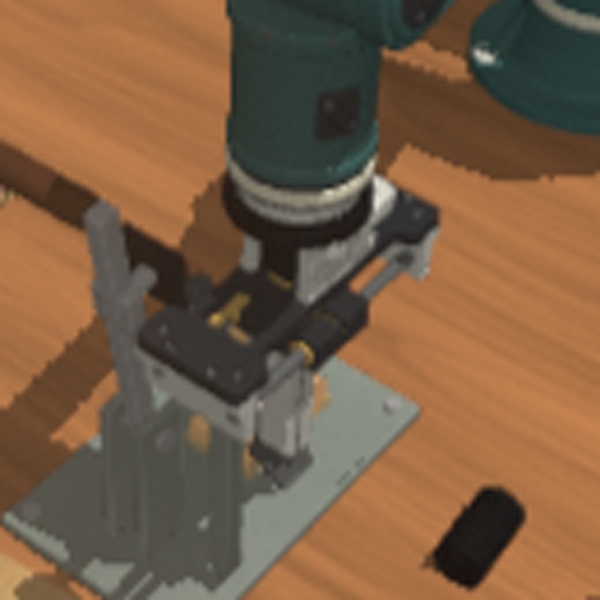

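The paddle is pushed down, at (280,470), with 8 N at the depth I calculated for its stop. I'll press slightly more to confirm, then go back up.

>>> apply_moves(
  moves=[
    [[0,0,0.05,0,1],[0,0,0.08,0,1],[0,0,0.08,0,1]],
  ],
)

```text
time: 12.0
tool_pos: [0.6309, 0.1489, 0.3628]
ee_rot: [3.135, -0.002, 1.575]
wrist_force: [-4.0, 0.3, 15.9]
width: 0.0006
finger_force: 6.3
```

>>> apply_moves(
  moves=[
    [[0,0,-0.3,0,1],[0,0,-1.0,0,1],[0,0,-1.9,0,1],[0,0,-2.8,0,0.5],[0,0,-3.6,0,0],[0,0,-3.6,0,0],[0,0,-3.6,0,0]],
  ],
)

```text
time: 12.88
tool_pos: [0.6317, 0.1484, 0.5352]
ee_rot: [-3.139, 0.0, 1.575]
wrist_force: [0.2, -0.1, -0.9]
width: 0.0373
finger_force: 0.0
```

Run:
```python
from h import *
to(.669,-.004,.53,90)
a=snap('scene')
cv2.imwrite('pics/k.png',cv2.resize(a['image'][110:270,190:350],(600,600),interpolation=2)[:,:,::-1])
```

```text
t 12.875 tcp [0.6317 0.1484 0.5352] rot [-1.7984e+02  2.0000e-02  9.0220e+01] w 0.03730501311761493 F [ 0.2 -0.1 -0.9]
move [-3.05  0.73  0.1 ] turn 0.02
```

View pics/k.png

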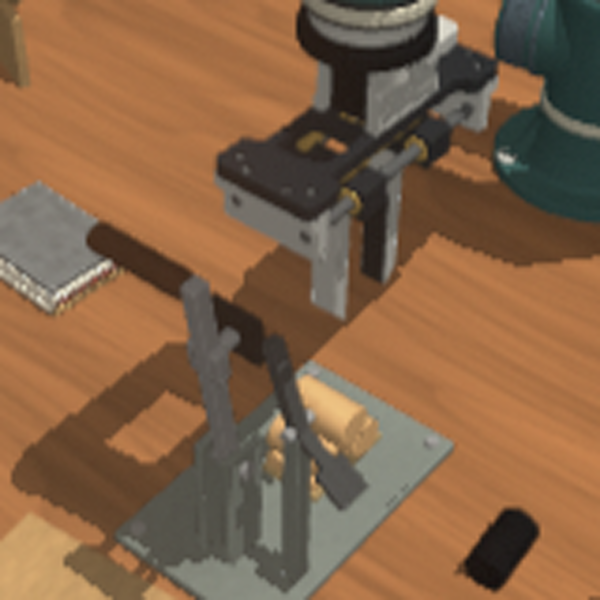

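The catch is off: its bar is up at (285,370) and its paddle down at (345,485). The dowel is still saddled at (340,410). Now to the handle.

>>> apply_moves(
  moves=[
    [[-0.3,0.1,-0.1,0,0],[-0.9,0.2,-0.1,0,0],[-1.6,0.35,-0.1,0,0],[-2.3,0.5,-0.1,0,0],[-2.9,0.65,-0.1,0,0],[-3.05,0.73,-0.1,0,0],[-3.05,0.73,-0.1,0,0],[-3.05,0.73,-0.1,0,0]],
  ],
)

```text
time: 13.92
tool_pos: [0.6683, -0.003, 0.5421]
ee_rot: [-3.141, -0.001, 1.576]
wrist_force: [0.1, -0.0, -0.3]
width: 0.0941
finger_force: 0.0
```

Run:
```python
from h import *
to(.669,-.004,.483,90.3)
a=snap('scene')
# where handle centre is seen in scene: dark brown mask
h=cv2.cvtColor(a['image'],cv2.COLOR_RGB2HSV)
m=((h[...,2]<110)&(h[...,2]>35)&(h[...,1]>100)&((h[...,0]<14)|(h[...,0]>172))).astype(np.uint8)
m[:160]=0;m[215:]=0;m[:,:205]=0;m[:,265:]=0
n,l,st,c=cv2.connectedComponentsWithStats(m)
for i in range(1,n):
  if st[i,4]>25: print(st[i],c[i])
for p in [(.669,-.004,.303),(.669,.038,.303),(.669,-.045,.303)]: print(proj(a,p))
```

```text
t 13.925 tcp [ 0.6683 -0.003   0.5421] rot [-1.7999e+02 -3.0000e-02  9.0300e+01] w 0.09412299991646883 F [ 0.1 -0.  -0.3]
move [-0.02  0.01  1.18] turn -0.0
[247 162  18  23 188] [258.55851064 171.80851064]
[ 205  169   60   46 1077] [227.48003714 192.50603528]
[248 194  14  15  41] [254.48780488 200.46341463]
[225.9779392  178.96968601]
[238.18052552 186.14787722]
[214.55426562 172.24969149]
```

>>> apply_moves(
  moves=[
    [[0,0,0.4,0,0],[0,0,0.8,0,0],[0,0,1.1,0,0],[0,0,1.18,0,0],[0,0,1.18,0,0.4],[0,0,1.18,0,0.8],[0,0,1.18,0,0.9],[0,0,1.18,0,0.9],[0,0,1.18,0,0.9],[0,0,1.18,0,0.9]],
  ],
)

```text
time: 15.22
tool_pos: [0.6684, -0.004, 0.4832]
ee_rot: [-3.142, -0.0, 1.575]
wrist_force: [0.5, -0.7, -0.4]
width: 0.0375
finger_force: 0.0
```

Run:
```python
from h import *
import math
to(.669,-.004,.483,90.3)
# arc: world offset from start for lever angle; grip point radius .19, start angle .14 back
yw=math.radians(.7)
for q in np.arange(0,1.79,.1).tolist()+[1.71]:
    dx=.19*(math.sin(.14-q)-math.sin(.14));dz=.19*(math.cos(.14-q)-math.cos(.14))
    print(round(q,2),'tool y,z units',round(dx/.05,2),round(-dz/.05,2))
```

```text
t 15.225 tcp [ 0.6684 -0.004   0.4832] rot [-180.     -0.     90.21] w 0.03746448702328738 F [ 0.5 -0.7 -0.4]
move [-0.    0.01  0.  ] turn -0.01
0.0 tool y,z units 0.0 -0.0
0.1 tool y,z units -0.38 -0.03
0.2 tool y,z units -0.76 -0.03
0.3 tool y,z units -1.14 0.01
0.4 tool y,z units -1.51 0.09
0.5 tool y,z units -1.87 0.21
0.6 tool y,z units -2.22 0.36
0.7 tool y,z units -2.55 0.54
0.8 tool y,z units -2.86 0.76
0.9 tool y,z units -3.15 1.01
1.0 tool y,z units -3.41 1.28
1.1 tool y,z units -3.64 1.58
1.2 tool y,z units -3.85 1.91
1.3 tool y,z units -4.01 2.25
1.4 tool y,z units -4.15 2.6
1.5 tool y,z units -4.25 2.97
1.6 tool y,z units -4.31 3.34
1.7 tool y,z units -4.33 3.72
1.71 tool y,z units -4.33 3.76
```

Still closing, so I'll let the fingers finish.

>>> apply_moves(
  moves=[
    [[0,0,0,0,1],[0,0,0,0,1],[0,0,0,0,1],[0,0,0,0,1]],
  ],
)

```text
time: 15.72
tool_pos: [0.6682, -0.004, 0.4831]
ee_rot: [-3.141, -0.0, 1.575]
wrist_force: [-0.8, 1.0, 0.2]
width: 0.0209
finger_force: 30.0
```

>>> apply_moves(
  moves=[
    [[0,-0.19,-0.02,0,1],[0,-0.38,-0.03,0,1],[0,-0.76,-0.03,0,1],[0,-1.14,0.01,0,1],[0,-1.51,0.09,0,1],[0,-1.87,0.21,0,1],[0,-2.22,0.36,0,1],[0,-2.22,0.36,0,1]],
  ],
)

```text
time: 16.73
tool_pos: [0.5565, -0.0047, 0.4653]
ee_rot: [3.14, 0.001, 1.574]
wrist_force: [4.3, -2.0, -0.8]
width: 0.0212
finger_force: 30.0
```

>>> apply_moves(
  moves=[
    [[0,-0.33,0.18,0,1],[0,-0.64,0.4,0,1],[0,-0.93,0.65,0,1],[0,-1.19,0.92,0,1],[0,-1.42,1.22,0,1],[0,-1.63,1.55,0,1],[0,-1.79,1.89,0,1],[0,-1.93,2.24,0,1],[0,-1.93,2.24,0,1]],
  ],
)

```text
time: 17.85
tool_pos: [0.4607, -0.0053, 0.3542]
ee_rot: [3.141, 0.002, 1.574]
wrist_force: [-1.1, -3.3, 6.8]
width: 0.0211
finger_force: 30.0
```

>>> apply_moves(
  moves=[
    [[0,-0.05,0.19,0,1],[0,-0.1,0.37,0,1],[0,-0.13,0.56,0,1],[0,-0.16,0.74,0,1],[0,-0.17,0.84,0,1],[0,-0.17,0.93,0,1],[0,-0.18,1.03,0,1],[0,-0.18,1.12,0,1],[0,-0.18,1.16,0,1],[0,-0.18,1.16,0,1]],
  ],
)

```text
time: 19.1
tool_pos: [0.4517, -0.0053, 0.2979]
ee_rot: [-3.14, 0.002, 1.574]
wrist_force: [-6.1, -3.7, 10.9]
width: 0.0211
finger_force: 30.0
```

>>> apply_moves(
  moves=[
    [[0,0.0,0.04,0,1],[0,0.01,0.08,0,1],[0,0.01,0.12,0,1],[0,0.01,0.12,0,1]],
  ],
)

```text
time: 19.6
tool_pos: [0.4519, -0.0053, 0.294]
ee_rot: [-3.139, 0.003, 1.575]
wrist_force: [-10.8, -2.8, 21.5]
width: 0.021
finger_force: 30.0
```

>>> apply_moves(
  moves=[
    [[0,-0.03,0.04,0,1],[0,-0.05,0.06,0,1],[0,-0.05,0.08,0,1],[0,-0.05,0.08,0,1]],
  ],
)

```text
time: 20.1
tool_pos: [0.4506, -0.0053, 0.2931]
ee_rot: [3.137, 0.003, 1.575]
wrist_force: [-11.6, -2.5, 28.9]
width: 0.0209
finger_force: 30.0
```

Run:
```python
from h import *
a=snap('scene');to(.45,-.005,.293,90)
h=cv2.cvtColor(a['image'],cv2.COLOR_RGB2HSV)
m=((h[...,0]>8)&(h[...,0]<22)&(h[...,1]>70)&(h[...,1]<160)&(h[...,2]>100)).astype(np.uint8)
m[:195]=0;m[250:]=0;m[:,:245]=0;m[:,310:]=0
n,l,st,c=cv2.connectedComponentsWithStats(m);print([(s.tolist(),q.round(1).tolist()) for s,q in zip(st[1:],c[1:]) if s[4]>15])
print([proj(a,(.5215,y,.069)).round(1) for y in(.017,.077)],telemetry.get_obs()['qvel'].round(3))
print(ticket.close_job())
```

```text
t 20.15 tcp [ 0.4506 -0.0053  0.293 ] rot [1.7972e+02 1.6000e-01 9.0220e+01] w 0.02087801447521846 F [-11.   -2.2  28.7]
move [ 0.01 -0.01  0.  ] turn 0.02
[([245, 195, 18, 30, 382], [251.8, 208.8]), ([258, 195, 27, 13, 166], [272.1, 199.1]), ([283, 195, 27, 32, 587], [298.9, 208.3]), ([273, 217, 19, 17, 190], [282.3, 224.7]), ([260, 223, 6, 15, 57], [262.9, 230.8]), ([292, 231, 18, 19, 185], [303.3, 242.9]), ([272, 232, 4, 11, 24], [273.5, 238.2])]
[array([268.3, 214.4]), array([283.4, 223.6])] [-0.     0.001  0.001 -0.001 -0.001  0.002]
the job is handed in; nothing more can be done
None
```

I handed the job in at about 20 s: the dowel was set into the gap and released, the catch was pushed fully off, and the gripper is still holding the lever handle down at its stop with about 29 N; I judged the stop and the clamping from force and position readings, not from a final picture.

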